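# Shut the till and ring up a card sale

### The job

Ring up the customer's watering can as a card sale: the cash drawer was left open and the till will not take a sale like that, so first push the drawer fully shut with the fingers, without slamming it. Then lightly tap, one after the other and letting each key come back up, the tools department key (the near left one of the six big square keys in the middle, as the cashier sees them), the subtotal key (the left one of the two square keys beyond the long bar key on the right) and the card key (the right one of those two). Press no other key, and leave everything else on the counter and on the till where it stands.

Things in the scene. Friction and masses are not known exactly. Their poses are not given: they have to be found in the camera images.
- till: grey till, 350 mm wide, fixed. Origin on the counter under its centre; x points away from the cashier (robot), y to the cashier's left, z up. Face of the shut drawer at x = -190 mm. Drawer cabinet 95 mm high; keyboard set back behind it, x = -145 to -5 mm, plate rising from 125 to 145 mm; then the hood, 190 mm high, printer lid 198 mm, customer display at the back left 242 mm
- drawer (a joint): cash drawer, slides straight out of the till towards the cashier; 0 shut, grows to 0.12 m as it opens. It takes about 3 to 5 N to push, has no spring and stops at 0 against a hard stop
- drawer_front (a point): middle of the outer face of the drawer's flat front panel, 55 mm above the counter; moves with the drawer. The panel is 346 mm wide and reaches from 8 to 88 mm above the counter; axes as the till's, so pushing it shut is along +x
- keyboard: plate with all keys, 300 x 132 mm, rising 8 degrees away from the cashier; origin at its centre, axes as the till's, tilted. Left: small number keys; far edge: a row of small function keys (rigid, 12 mm high). Middle: six square department keys, 3 columns x 2 rows. Right: a long bar key (cash), beyond it two square keys (subtotal left, card right). Big keys at 38.5 mm pitch, 5.5 mm gaps
- small_keys: the small keys, none of them to be pressed: a 74 x 74 mm field of sixteen number keys on the left of the keyboard and one row of fourteen function keys along its far edge; they do not yield, tops 12 mm above the plate; origin at the keyboard's
- dept_near_a (a joint): tools department key: the near left key of the block of six department keys in the middle of the keyboard; white cap 33 mm square (30 mm on top) on a spring: moves from 1.5 N, 3.8 N at 2.5 mm, ends at 8 mm and 8.7 N, pressed from 2.5 mm, rises by itself. Value: 0 up, grows to 0.008 m fully down
- dept_near_a_top (a point): centre of the top of the tools department key (not pressed, 14 mm above the keyboard plate); x points away from the cashier, up the 8 degree slope of the keyboard, y to the cashier's left, z out of the key
- subtotal (a joint): subtotal key: the left one of the two square keys beyond the long bar key, on the right of the keyboard; white cap 33 mm square (30 mm on top) on a spring: moves from 1.5 N, 3.8 N at 2.5 mm, ends at 8 mm and 8.7 N, pressed from 2.5 mm, rises by itself. Value: 0 up, grows to 0.008 m fully down
- subtotal_top (a point): centre of the top of the subtotal key (not pressed, 14 mm above the keyboard plate); x points away from the cashier, up the 8 degree slope of the keyboard, y to the cashier's left, z out of the key
- card (a joint): card payment key: the right one of those two square keys, rightmost big key of the keyboard; white cap 33 mm square (30 mm on top) on a spring: moves from 1.5 N, 3.8 N at 2.5 mm, ends at 8 mm and 8.7 N, pressed from 2.5 mm, rises by itself. Value: 0 up, grows to 0.008 m fully down
- card_top (a point): centre of the top of the card key (not pressed, 14 mm above the keyboard plate); x points away from the cashier, up the 8 degree slope of the keyboard, y to the cashier's left, z out of the key
- dept_near_b (a joint): near middle key of the block of six department keys in the middle of the keyboard, not to be pressed; 0 up, 0.008 m fully down
- dept_near_c (a joint): near right key of the block of six department keys in the middle of the keyboard, not to be pressed; 0 up, 0.008 m fully down
- dept_far_a (a joint): far left key of the block of six department keys in the middle of the keyboard, not to be pressed; 0 up, 0.008 m fully down
- dept_far_b (a joint): far middle key of the block of six department keys in the middle of the keyboard, not to be pressed; 0 up, 0.008 m fully down
- dept_far_c (a joint): far right key of the block of six department keys in the middle of the keyboard, not to be pressed; 0 up, 0.008 m fully down
- cash (a joint): cash key: long bar key 33 by 71 mm, nearest the cashier on the right, not to be pressed; 0 up, 0.008 m fully down
- tin_a: larger steel tin with paper band, 76 mm across, 90 mm high, standing beside the drawer's front; origin under its centre
- tin_b: smaller steel tin with paper band, 64 mm across, 78 mm high, standing beside the drawer's front; origin under its centre
- roll: spare white receipt roll, 60 mm across, 57 mm high, standing on the till's hood; origin under its centre
- terminal: black card reader, 165 by 78 mm, 47 mm high, lying to the right of the till; origin under its centre
- watering_can: green watering can 160 mm across, 280 mm high over its handle, spout with black ball to its own -x up to 220 mm out and 335 mm high; origin under its centre
- hammer: hammer lying on the counter to the left of the till, about 300 mm long along its x
- carton: small cardboard box 110 by 75 by 60 mm to the left of the till; origin under its centre

How it is judged:
By the outcome, as a careful person would: the job done as asked, in the order asked, and still so for the second after the job is handed in, with the robot touching nothing.
It also fails if it takes over 51 s, if anything falls off the work surface, if the arm or the gripper's body presses on something with over 40 N, if the wrist force passes 120 N, or if a joint passes its speed limit or range.

### The arm

A 7-joint arm with a two-finger parallel gripper is mounted at the origin on the work surface. World frame = base frame: x ahead of the robot, y to its left, z up, the work surface at z = 0. Lengths are in m, angles in rad, forces in N, time in s.
With the tool pointing down it reaches from about 0.425 to 0.825 m from the base axis. Payload 3.6 kg.
Tool frame: the origin (TCP) lies where the fingers leave the gripper's body, on its centre line; the fingertips stand 73 mm ahead of it and the grasp point (between the pads) lies 54 mm ahead of it; z points along the fingers, y is the line along which they close (so a half turn about z gives the same grasp; the last joint's range is limited). The gripper opens to 85 mm and grips with 20 to 120 N. Pads are 22 mm wide; open, the fingers measure 114 mm over their backs; the gripper's body (76 mm by 85 mm) begins 54 mm behind the grasp point. The pads swing forward as they close: fully open they stand 13 mm farther back than shut.
Start: joints at [-1.216, 0.615, -0.013, 1.423, 0.008, 1.103, -0.04], TCP at [0.242, 0.603, 0.304] pointing down, gripper open.
Joint ranges: [-3.12, 3.12], [-0.3, 2.06], [-1.34, 1.32], [0.26, 2.42], [-1.36, 4.5], [0.01, 1.98], [-2.84, 2.84]. Speed limits (rad/s): [2.79, 2.79, 3.14, 3.14, 3.14, 3.14, 3.14].

### API

Orientations are given as a unit quaternion [x, y, z, w].
In Python, from station import arm, snapshot, camera_info, ticket gives the robot as it stands. Calls block until the motion is done:
- arm.movep(position, orientation): joint-space move of the TCP to a pose.
- arm.line_to(position, velocity=0.15, ori=None): straight line of the TCP; ori=None keeps the orientation; velocity is the mean speed in m/s.
- arm.move_j(angles): joint-space move.
- arm.move_gripper(opening, effort=None): opening from 0.0 (shut) to 1.0 (fully open); effort is the grip in N (None keeps the last); returns when the fingers have stopped.
- arm.pause(seconds).
- arm.ik(position, orientation): joint angles nearest the present ones, or None.
- snapshot(name): name is "side" or "top" or "wrist"; returns the picture (384x512x3 uint8, blue, green, red); there is no depth.
- camera_info(name): a dict with "fx", "fy", "cx", "cy" (pixels), "R" (3x3) and "t" (3): a world point X has camera coordinates R X + t; the wrist camera has in their place "T_tool_cam" (4x4, takes a point from camera to tool coordinates, whose origin is the TCP and whose axes are the flange's). Camera axes: x right, y down, z forward; pixel columns grow to the right and rows downward; lengths in m; the calibration is good to about 2 mm. A picture is of the moment at which its call begins: read the wrist's pose just before it. camera_info takes no time and is no camera call.
A pose or a line that the arm cannot do raises arm.MotionError and nothing moves.
- ticket.finish_job(): hands the job in; it is judged then, once.
Readings, each from a call of its own:
- arm.read_time(): time.
- arm.read_joint_positions(): joint angles.
- arm.read_dq(): joint speeds.
- arm.read_effort(): joint torques, N m.
- arm.read_tool_pos(): TCP position.
- arm.read_eef_rot(): TCP orientation.
- arm.read_ft_force(): force on the tool from outside, world axes, zero at the start.
- arm.read_wrist_torque(): the same for the moment, N m.
- arm.read_opening(): opening from 0.0 (shut) to 1.0 (fully open).
- arm.read_finger_force(): force on a finger pad.
Only numpy, scipy, OpenCV 4.12 (cv2) and the standard library are available. Lean on these libraries where they do the work, as an engineer would, in place of code of your own. Each camera call takes 0.05 s, during which the arm holds its last target. There are 200 camera calls.

## Working session

There is one attempt and no reset: what is moved stays moved. The work goes in short steps, each a Python script; the robot and the scene stay as the last script left them, time stands still between calls to the robot, and variables do not carry over. Pictures are saved under pics/ and viewed, at most 10 in all, crops included, and the job is handed in when it is done.

```bash
mkdir -p pics; ls; python3 - <<'E'
from station import arm,snapshot,camera_info
import cv2,numpy as np
np.set_printoptions(precision=4,suppress=True)
for n in("top","side"):
    cv2.imwrite(f"pics/{n}0.png",snapshot(n)); print(n,camera_info(n))
print(camera_info("wrist"),arm.read_eef_rot(),arm.read_time())
E
```

```text
pics
top {'fx': 479.96340574114186, 'fy': 479.96340574114186, 'cx': 250.5334491598712, 'cy': 192.69678245699527, 'R': array([[ 0.0113, -0.9999,  0.0031],
       [-0.9747, -0.0117, -0.223 ],
       [ 0.2231, -0.0005, -0.9748]]), 't': array([-0.0683,  0.6322,  1.9447])}
side {'fx': 396.2982741583009, 'fy': 396.2982741583009, 'cx': 254.53213551761843, 'cy': 188.34827981599682, 'R': array([[ 0.8349, -0.5503,  0.006 ],
       [-0.3459, -0.5332, -0.772 ],
       [ 0.4281,  0.6425, -0.6356]]), 't': array([-0.5259,  0.262 ,  1.0633])}
{'fx': 324.3607900287227, 'fy': 324.3607900287227, 'cx': 249.18314744230221, 'cy': 189.31716495663744, 'T_tool_cam': array([[-0.0008, -0.9641, -0.2654,  0.0674],
       [ 1.    , -0.0007, -0.0004,  0.0007],
       [ 0.0002, -0.2654,  0.9641, -0.0684],
       [ 0.    ,  0.    ,  0.    ,  1.    ]])} [ 0.1897  0.9818 -0.0012 -0.0002] 0.1
```

View pics/top0.png

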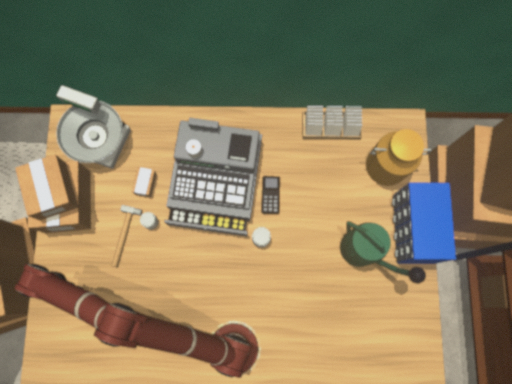

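View pics/side0.png

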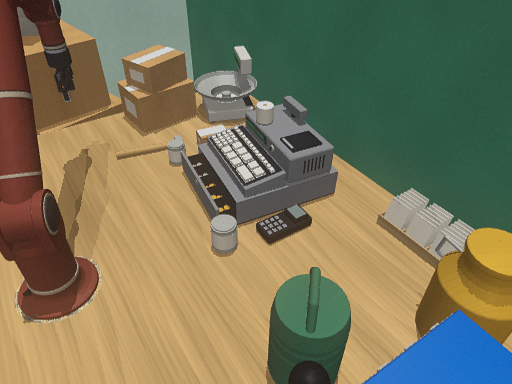

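Top view: the till is centred near (213,180) with the drawer front running (168,226)-(247,235); the tins are at (148,220) and (261,237), just beside its ends. The side view confirms the drawer is open and the key layout. Next I'll cast rays to get rough positions.

```bash
cat > h.py <<'E'
from station import arm,snapshot,camera_info,ticket
import cv2,numpy as np
from scipy.spatial.transform import Rotation as Ro
np.set_printoptions(precision=4,suppress=True)
def cast(name,px,z,pose=None):
    c=camera_info(name)
    if name=="wrist":
        p,q=pose; T=np.array(c["T_tool_cam"]); Rt=Ro.from_quat(q).as_matrix()
        Rcw=Rt@T[:3,:3]; o=Rt@T[:3,3]+p
    else:
        R=np.array(c["R"]); Rcw=R.T; o=-R.T@np.array(c["t"])
    px=np.atleast_2d(px).astype(float)
    d=np.c_[(px[:,0]-c["cx"])/c["fx"],(px[:,1]-c["cy"])/c["fy"],np.ones(len(px))]@Rcw.T
    return o+d*((z-o[2])/d[:,2])[:,None]
def tool(yaw,tilt=0):
    # tool z down, tool x towards cashier (-x till), tilt: z tool = -key normal
    return (Ro.from_euler('z',yaw)*Ro.from_euler('y',-tilt)*Ro.from_matrix([[-1,0,0],[0,1,0],[0,0,-1]])).as_quat()
E
python3 - <<'E'
from h import *
print("drawer top edge",cast("top",[(168,226),(247,235)],.088))
print("hood back",cast("top",[(181,122),(259,129)],.19))
print("tins",cast("top",[(148,220),(261,237)],.085))
print("depts",cast("top",[(213,188)],.148))
im=snapshot("top")[100:260,120:300]; cv2.imwrite("pics/t1.png",cv2.resize(im,None,fx=4,fy=3.75,interpolation=cv2.INTER_CUBIC))
E
```

```text
drawer top edge [[ 0.4852  0.2757  0.088 ]
 [ 0.4519 -0.0485  0.088 ]]
hood back [[ 0.8986  0.2264  0.19  ]
 [ 0.8723 -0.0923  0.19  ]]
tins [[ 0.5096  0.3598  0.085 ]
 [ 0.4447 -0.1058  0.085 ]]
depts [[0.6332 0.0912 0.148 ]]
```

View pics/t1.png

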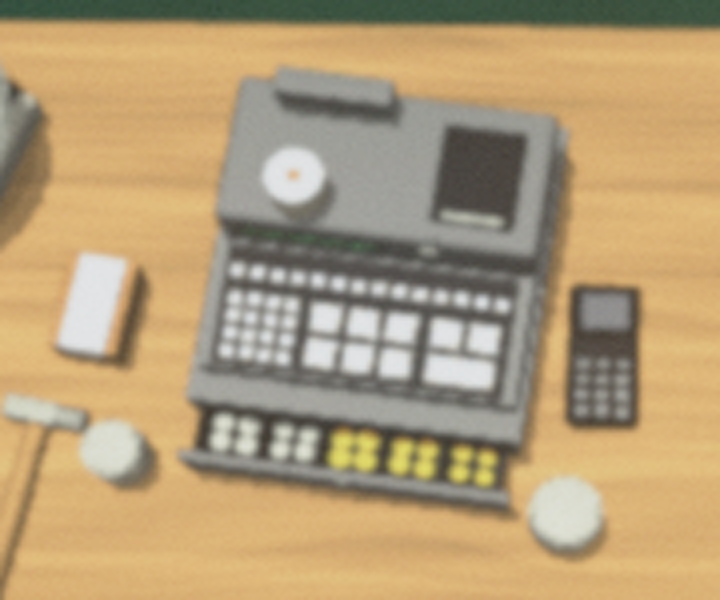

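The crop shows the tools key near full-image (200,195), subtotal (231,189) and card (241,190). The drawer's outer edge runs from (166,223) to (247,235). I'll go above the till and look from close by.

```bash
python3 - <<'E'
from h import *
print(cast("top",[(200,194.7),(231.25,189.1),(241,190.1)],.148),cast("top",[(165.75,222.7),(247,235.2)],.088))
arm.move_gripper(0.0)
q=tool(-.11)
for z in(.42,.38,.35):
    try: arm.movep([.53,.1,z],q); break
    except arm.MotionError as e: print(e)
arm.pause(.2)
p,qq=arm.read_tool_pos(),arm.read_eef_rot(); im=snapshot("wrist")
print(p,qq,arm.read_time(),arm.read_joint_positions(),arm.read_opening())
np.savez("w1.npz",p=p,q=qq,im=im)
cv2.imwrite("pics/w1.png",cv2.resize(im,None,fx=1.5,fy=1.5,interpolation=cv2.INTER_CUBIC))
E
```

```text
[[ 0.6048  0.1428  0.148 ]
 [ 0.6295  0.0173  0.148 ]
 [ 0.6258 -0.0222  0.148 ]] [[ 0.4987  0.2856  0.088 ]
 [ 0.451  -0.0485  0.088 ]]
[0.5299 0.1008 0.4198] [ 0.0543  0.9985  0.     -0.0002] 3.2833 [-0.3427  0.348   0.1664  1.5565 -0.0599  1.2424  1.295 ] 0.004646122206374227
```

View pics/w1.png

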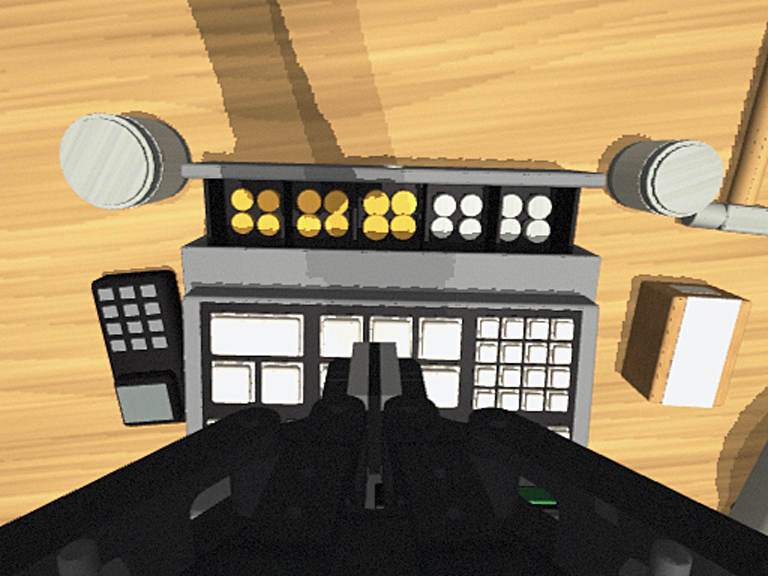

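The wrist view (1.5×, robot side up) shows the tools key at (441,338), subtotal at (282,384) and card at (233,384). The drawer's outer edge runs from (182,165) to (607,175), with tins just outside both ends. The tin tops are nearest at (158,160) and (640,170).

```bash
python3 - <<'E'
from h import *
d=np.load("w1.npz"); im=d["im"]; pose=(d["p"],d["q"])
m=(im.min(2)>195).astype(np.uint8)
n,lab,st,ce=cv2.connectedComponentsWithStats(m,connectivity=4)
for i in range(1,n):
    x,y,w,h,a=st[i]
    if a>300 and 130<x<320 and y>200: print(st[i],(x+w/2-.5,y+h/2-.5),cast("wrist",[ce[i]],.147,pose)[0])
print("drawer edge",cast("wrist",np.array([(182,163),(290,166),(395,168),(500,172),(607,175)])/1.5,.088,pose))
print("cabinet front",cast("wrist",np.array([(184,250),(598,257)])/1.5,.095,pose))
E
```

```text
[ 141  210   61   27 1429] (np.float64(171.0), np.float64(223.0)) [0.5872 0.0063 0.147 ]
[214 211  28  27 563] (np.float64(227.5), np.float64(224.0)) [0.5949 0.0684 0.147 ]
[249 212  26  26 423] (np.float64(261.5), np.float64(224.5)) [0.5975 0.1098 0.147 ]
[279 213  29  27 605] (np.float64(293.0), np.float64(226.0)) [0.6061 0.1438 0.147 ]
[142 242  28  27 616] (np.float64(155.5), np.float64(255.0)) [ 0.6238 -0.0183  0.147 ]
[175 242  27  27 596] (np.float64(188.0), np.float64(255.0)) [0.6289 0.0189 0.147 ]
[282 248  24  24 471] (np.float64(293.5), np.float64(259.5)) [0.6445 0.1417 0.147 ]
drawer edge [[ 0.4563 -0.0444  0.088 ]
 [ 0.468   0.0409  0.088 ]
 [ 0.4787  0.1242  0.088 ]
 [ 0.491   0.2077  0.088 ]
 [ 0.5028  0.293   0.088 ]]
cabinet front [[ 0.5248 -0.0549  0.095 ]
 [ 0.5679  0.2836  0.095 ]]
```

```bash
python3 - <<'E'
from h import *
d=np.load("w1.npz"); pose=(d["p"],d["q"])
print(cast("wrist",[(293,226)],.145,pose),cast("wrist",[(188,255),(155.5,255)],.150,pose))
yaw=-.134; q=tool(yaw); u=np.array([np.cos(yaw),np.sin(yaw),0])
f=np.array([.4795,.1243,.133])
s=f-.040*u
print(s, arm.ik(s,q), arm.ik(f+.1*u,q))
arm.movep(s+[0,0,.1],q); arm.line_to(s,.12); arm.pause(.1)
F0=np.array(arm.read_ft_force()); print("F0",F0,arm.read_tool_pos(),arm.read_time())
x=-.040
while x<.03:
    x+=.006 if x<-.022 else .008
    arm.line_to(f+x*u,.04)
    F=np.array(arm.read_ft_force())-F0; print(round(x,3),F@u,F,arm.read_time())
    if F@u<-10: break
E
```

```text
[[0.6053 0.1431 0.145 ]] [[ 0.6255  0.0205  0.15  ]
 [ 0.6214 -0.0165  0.15  ]]
[0.4399 0.1296 0.133 ] [-0.3941  0.605   0.0872  2.1373 -0.1264  0.404   1.2309] [-0.2983  0.7336  0.116   1.7758 -0.1303  0.6396  1.3296]
F0 [ 0.1922 -0.3596  0.653 ] [0.4404 0.1298 0.1338] 5.2167
-0.034 0.3044869472142676 [ 0.3595  0.3875 -0.4046] 5.5167
-0.028 -0.22495451703816172 [-0.2456 -0.1377 -0.3902] 5.8167
-0.022 0.39724599966997637 [ 0.5071  0.7885 -0.9408] 6.1167
-0.016 0.2917130882857357 [ 0.4153  0.8973 -1.3733] 6.4167
-0.008 -0.8265140514276367 [-0.8518 -0.1324 -1.3037] 6.7667
-0.0 -0.4109834962240108 [-0.3912  0.1742 -1.9796] 7.1167
0.008 -1.3590303627585205 [-1.3113  0.4452 -0.6944] 7.4667
0.016 0.2221409042197534 [ 0.3222  0.7272 -1.52  ] 7.8167
0.024 -0.055501976281349334 [-0.0495  0.048  -0.2759] 8.1667
0.032 -0.5239679293362917 [-0.491   0.2796 -1.0443] 8.5167
```

```bash
python3 - <<'E'
from h import *
p,qq=arm.read_tool_pos(),arm.read_eef_rot(); im=snapshot("wrist"); s=snapshot("side")[130:240,150:350]
print(p,arm.read_ft_force())
cv2.imwrite("pics/w2.png",np.hstack([cv2.resize(im,(400,300)),cv2.resize(s,(400,300))]))
E
```

```text
[0.5121 0.1199 0.133 ] [-1.4352  0.6511 -0.5173]
```

View pics/w2.png

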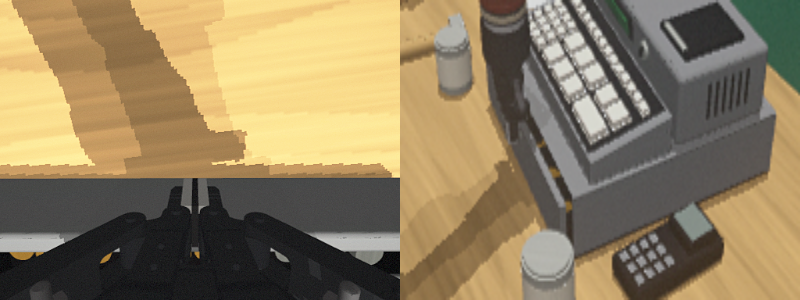

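The side crop shows the fingers against the panel at about (515,130) and the drawer partly in, with a gap still left. The wrist view shows the fingers in front of the panel's face. I'll continue in small slow steps.

```bash
python3 - <<'E'
from h import *
yaw=-.134; u=np.array([np.cos(yaw),np.sin(yaw),0]); f=np.array([.4795,.1243,.133]); F0=np.array([.19,-.36,.65])
x=.032
while x<.085:
    x+=.004
    arm.line_to(f+x*u,.03)
    F=np.array(arm.read_ft_force())-F0; print(round(x,3),F@u,(np.array(arm.read_tool_pos())-f)@u,arm.read_time())
    if F@u<-7: break
s=snapshot("side")[130:240,150:350];t=snapshot("top")[160:260,140:280]
cv2.imwrite("pics/s3.png",np.hstack([cv2.resize(s,(400,300)),cv2.resize(t,(400,300))]))
E
```

```text
0.036 -1.4432068957433446 0.03616585844630125 8.9
0.04 -1.5133875882216141 0.04032112287449474 9.1833
0.044 -4.442091915553851 0.04315135971759696 9.4667
0.048 -12.586418153165566 0.04365517574960168 9.75
```

View pics/s3.png

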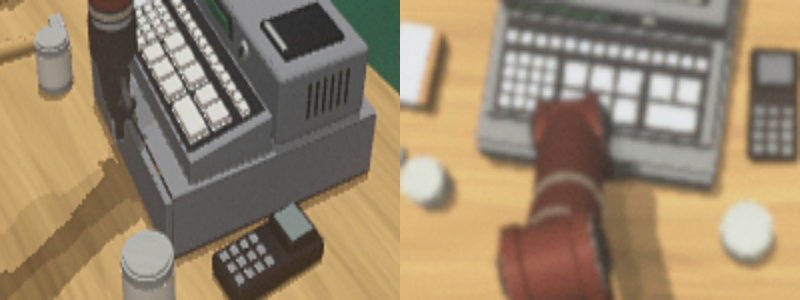

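Force rose to 12.6 N with no further motion, and the side view shows the panel nearly flush, with a faint line at (150,165). I'll back off and check from above before trusting it.

```bash
python3 - <<'E'
from h import *
yaw=-.134; u=np.array([np.cos(yaw),np.sin(yaw),0]); f=np.array([.4795,.1243,.133])
arm.line_to(f+.02*u,.1); 
q=tool(yaw)
arm.line_to(f+.02*u+[0,0,.16],.2)
arm.pause(.1)
p,qq=arm.read_tool_pos(),arm.read_eef_rot(); im=snapshot("wrist"); print(p,arm.read_time())
np.savez("w4.npz",p=p,q=qq,im=im)
cv2.imwrite("pics/w4.png",cv2.resize(im,None,fx=1.5,fy=1.5,interpolation=cv2.INTER_CUBIC))
E
```

```text
[0.4987 0.1215 0.2916] 11.3833
```

View pics/w4.png

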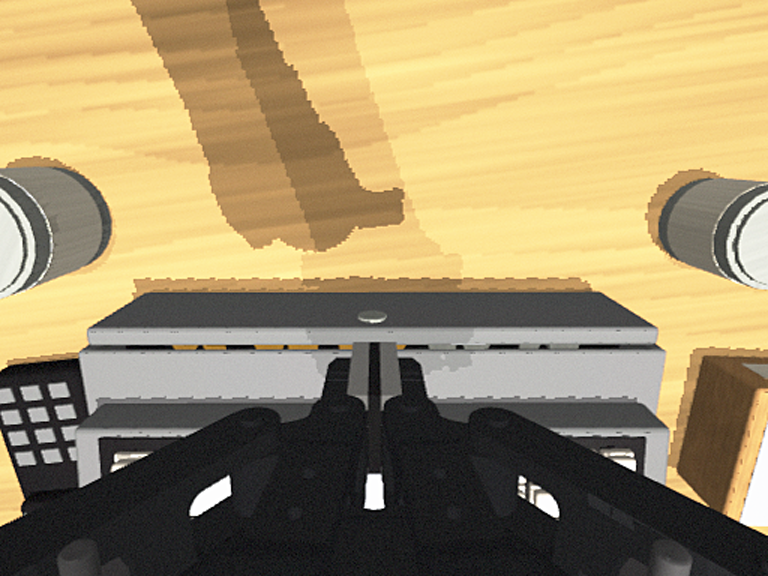

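The drawer is not shut: a slit with coins is visible at row 347, between the panel (row 343) and the cabinet (row 350). The gripper body must have met the keyboard housing. There is also a lock knob at (372,316). I'll redo the last few millimetres with the tool tilted, so the body stays clear, and with the tip beside the knob.

```bash
python3 - <<'E'
from h import *
d=np.load("w4.npz"); pose=(d["p"],d["q"])
yaw=-.134; u=np.array([np.cos(yaw),np.sin(yaw),0]); v=np.array([-u[1],u[0],0]); f=np.array([.4795,.1243,.133])
def loc(px,z): w=cast("wrist",np.array(px)/1.5,z,pose)-f; return np.c_[w@u,w@v]
print("outer",loc([(88,328),(657,328)],.088),"inner",loc([(90,343),(655,343)],.088),"cab",loc([(82,350),(663,350)],.095),"knob",loc([(372,316)],.06))
for tilt in (10,15,20,30):
  for zt in (.05,.06,.07):
    r=Ro.from_quat(tool(yaw,np.radians(tilt))).as_matrix()[:,2]
    qq=tool(yaw,np.radians(tilt)); ok=[]
    for x in(.03,.07):
        tip=f+x*u+.02*v; tip[2]=zt
        a=arm.ik(tip-.073*r,qq); ok.append(None if a is None else round(a[5],2))
    print(tilt,zt,ok)
E
```

```text
outer [[ 0.0536 -0.1699]
 [ 0.0538  0.1684]] inner [[ 0.0632 -0.1702]
 [ 0.0633  0.1686]] cab [[ 0.0647 -0.1711]
 [ 0.0649  0.1697]] knob [[ 0.0558 -0.0011]]
10 0.05 [np.float64(0.25), np.float64(0.32)]
10 0.06 [np.float64(0.28), np.float64(0.34)]
10 0.07 [np.float64(0.3), np.float64(0.36)]
15 0.05 [np.float64(0.12), np.float64(0.18)]
15 0.06 [np.float64(0.14), np.float64(0.2)]
15 0.07 [np.float64(0.17), np.float64(0.23)]
20 0.05 [np.float64(1.04), np.float64(0.04)]
20 0.06 [np.float64(1.02), np.float64(0.07)]
20 0.07 [np.float64(0.03), np.float64(0.09)]
30 0.05 [np.float64(1.2), np.float64(1.17)]
30 0.06 [np.float64(1.18), np.float64(1.15)]
30 0.07 [np.float64(1.15), np.float64(1.13)]
```

```bash
python3 - <<'E'
from h import *
yaw=-.134; t=np.radians(12); u=np.array([np.cos(yaw),np.sin(yaw),0]); v=np.array([-u[1],u[0],0]); f=np.array([.4795,.1243,0])
q=tool(yaw,t); r=Ro.from_quat(q).as_matrix()[:,2]
P=lambda x,z=.068: f+x*u+.025*v+[0,0,z]-.073*r
arm.movep(P(.02,.14),q); arm.line_to(P(.02),.12); arm.line_to(P(.034),.05); arm.pause(.1)
F0=np.array(arm.read_ft_force()); x=.034
while x<.064:
    x+=.002
    arm.line_to(P(x),.02)
    F=np.array(arm.read_ft_force())-F0; print(round(x,3),F@u,(np.array(arm.read_tool_pos())-P(0))@u,arm.read_time())
    if F@u<-14: break
arm.line_to(P(.02),.1); arm.movep(f+.02*u+[0,0,.293],tool(yaw)); arm.pause(.1)
p,qq=arm.read_tool_pos(),arm.read_eef_rot(); im=snapshot("wrist"); print(p,arm.read_time())
pose=(p,qq); np.savez("w5.npz",p=p,q=qq,im=im)
cv2.imwrite("pics/w5.png",np.hstack([cv2.resize(np.load("w4.npz")["im"][210:250,100:260],(400,100)),cv2.resize(im[210:250,100:260],(400,100))]))
E
```

```text
0.036 -1.4101449634395942 0.03602855489099283 13.4417
0.038 -1.0955445163818216 0.038138440647745575 13.6917
0.04 -0.9656092194274902 0.040157012641236285 13.9417
0.042 -0.33563905137495903 0.04216343994478886 14.1917
0.044 -0.6541021158616643 0.04394994952540182 14.4417
0.046 -5.74844760565027 0.044427545410971464 14.6917
0.048 -8.959186431566682 0.04475152181639483 14.9417
0.05 -12.603684317835627 0.04508346907370453 15.1917
0.052 -15.632237683279142 0.04542211522762271 15.4417
[0.4987 0.1216 0.2916] 16.7333
```

View pics/w5.png

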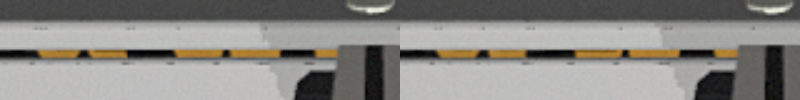

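Comparing before and after, the slit is identical. Two pushes at different spots and tilts both ended on a hard stop at the same place, at about 15 N, so the drawer is shut and the slit is part of its design. Now I'll tap the tools key.

```bash
cat > tap.py <<'E'
from h import *
yaw=-.134; u=np.array([np.cos(yaw),np.sin(yaw),0]); q=tool(yaw,np.radians(8)); r=Ro.from_quat(q).as_matrix()[:,2]
def tap(top,first=False):
    P=lambda h: np.array(top)-(.073+h)*r
    if first: arm.movep(P(.05),q)
    else: arm.line_to(P(.025),.1)
    arm.line_to(P(.005),.08); arm.pause(.15)
    F0=np.mean([arm.read_ft_force() for _ in range(5)],0); h=.005
    while h>-.012:
        h-=.001; arm.line_to(P(h),.01)
        F=-(np.array(arm.read_ft_force())-F0)@r; dep=(np.array(arm.read_tool_pos())-P(0))@r
        print(f"h {h*1e3:.0f} F {F:.2f} dep {dep*1e3:.2f}")
        if F>4.9: break
    arm.line_to(P(.025),.08); arm.pause(.2); print(arm.read_time(),(np.array(arm.read_ft_force())-F0)@r)
E
python3 - <<'E'
from tap import *
d=np.load("w5.npz"); pose=(d["p"],d["q"]); f=np.array([.4795,.1243,0])
print("housing",(cast("wrist",np.array([(98,403),(655,403)])/1.5,.125,pose)-f)@u,"expect .099")
k=np.array([.6063,.1430,.1423]); print((k-f)@u)
tap(k,True)
E
```

```text
housing [0.0827 0.0827] expect .099
0.12316498431657598
h 4 F 0.16 dep -4.17
h 3 F 1.31 dep -2.89
h 2 F 1.07 dep -1.89
h 1 F 0.33 dep -0.90
h 0 F 1.75 dep -0.22
h -1 F 3.13 dep 0.79
h -2 F 3.89 dep 1.83
h -3 F 3.91 dep 2.83
h -4 F 7.17 dep 3.83
21.0667 -0.7764927349603231
```

Tools went down about 4 mm and was released. Next, subtotal and card.

```bash
python3 - <<'E'
from tap import *
tap([.6273,.0203,.1477]); tap([.6232,-.0174,.1477])
arm.line_to(np.array(arm.read_tool_pos())+[-.03,.04,.2],.2); arm.pause(.1)
cv2.imwrite("pics/w6.png",np.hstack([cv2.resize(snapshot("wrist"),(400,300)),cv2.resize(snapshot("top")[110:260,120:300],(400,300))]))
print(arm.read_time())
E
```

```text
h 4 F -1.37 dep -4.17
h 3 F -0.40 dep -2.95
h 2 F -0.56 dep -1.91
h 1 F -0.49 dep -0.92
h 0 F 1.20 dep -0.20
h -1 F 2.33 dep 0.78
h -2 F 1.79 dep 1.80
h -3 F 3.61 dep 2.84
h -4 F 5.18 dep 3.86
25.9833 0.9028037144125207
h 4 F -0.74 dep -4.17
h 3 F 0.36 dep -2.99
h 2 F -0.53 dep -1.90
h 1 F -0.50 dep -0.93
h 0 F 0.82 dep -0.23
h -1 F 2.09 dep 0.80
h -2 F 2.82 dep 1.82
h -3 F 4.01 dep 2.84
h -4 F 5.51 dep 3.82
30.0333 -0.2613328096878967
31.4083
```

View pics/w6.png

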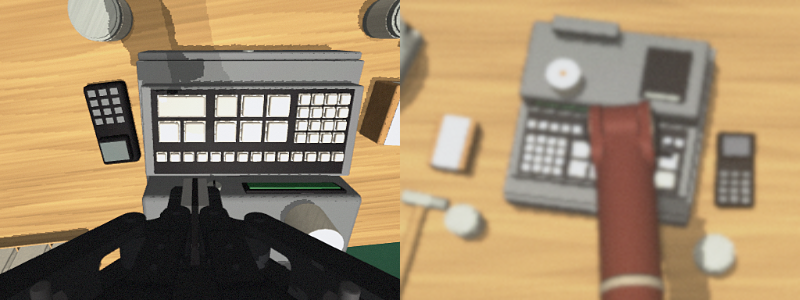

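The final view shows the drawer shut at row 55, all keys up, and the tins, roll and card reader in place. The robot is touching nothing.

```bash
python3 -c "
from station import ticket
print(ticket.finish_job())"
```

```text
the job is handed in; nothing more can be done
None
```

The job is handed in at about 31 s: the drawer was pushed shut onto its stop without slamming, then tools, subtotal and card were each tapped about 4 mm deep in that order and released, with nothing else seen to have moved. The thin slit still showing above the drawer looked like part of its design.

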